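# Shut the drawer, slide the paella pan onto the stone slab

### The arm

A 6-joint arm with a two-finger parallel gripper is mounted at the origin on the work surface. World frame = base frame: x ahead of the robot, y to its left, z up, the work surface at z = 0. Lengths are in m, angles in degrees, forces in N, time in s.
With the tool pointing down it reaches from about 0.3 to 0.75 m from the base axis. Payload 8.5 kg.
Tool frame: the origin (TCP) lies on the centre line of the jaws, within the pads' length; the fingertips stand 14 mm ahead of it and the grasp point (between the pads) lies 5 mm behind it; z points along the fingers, x is the direction in which the jaws open and shut, and the axes are right-handed (so a half turn about z gives the same grasp; the last joint's range is limited). The gripper opens to 85 mm and grips with 20 to 120 N. Pads are 22 mm wide; open, the fingers measure 114 mm over their backs; the gripper's body (76 mm by 85 mm) begins 54 mm behind the grasp point. The pads swing forward as they close: fully open they stand 13 mm farther back than shut.
Start: joints at [-82.58, 21.807, 74.336, -0, 83.858, -12.336], TCP at [0.186, -0.518, 0.245] pointing down, gripper open.
Joint ranges: [-178.18, 178.18], [-50.72, 133.34], [12.68, 142.11], [-81.47, 261.47], [9.98, 163.14], [-165.26, 165.26]. Speed limits (degrees/s): [136.94, 136.94, 180, 180, 180, 180].

### API

Orientations are given as a 3x3 rotation matrix whose columns are the frame's x, y, z axes.
In Python, from rig import * gives the robot as it stands.
- The arm moves only by the shell command python3 -m crank 'ROWS' [FORCE]. ROWS is JSON, one flat list of numbers, 7 for each row, row after row: the turn, a rotation vector about the world's x, y, z in rad, then the shift along the world's x, y, z in m, then the opening in per cent of the stroke, from 0 (shut) to 100 (fully open). A call has 1 to 20 rows; each row shifts and turns the commanded pose from where the row before left it; what a row does not reach is not made up. A row lasts 1/10 s, in which the tool goes at most 50 mm and 8.59 degrees, less where a joint would pass 70% of its speed; a pose out of reach is approached as far as the arm can. A call is refused whole if a number of a shift passes 0.05 or a number of a turn 0.15, either way. A call with a gripper value outside its range is refused whole. The fingers move at their own pace and stop on an object; FORCE is the grip in N (left out, the last holds). Time passes only in rows, so rows that do not move let the fingers close. It gives the time, the measured TCP pose, the force and the opening at its end, in the units of the state.
- observe(): the state, without advancing time (a new reading comes with each control period).
- get_image(name): name is "scene" or "top" or "wrist"; returns a dict with "frame" (420x560x3 uint8, red, green, blue), "fov_y" (degrees; the focal length in pixels is half the picture's height over the tangent of half this angle, whatever the lens; pixels are square), "cx", "cy" (the principal point, pixels), "k1" (the pictures are not rectified: a ray, as slopes to the right and down, at radius r is drawn at 1 + k1 r^2 times it, then the intrinsics apply), "world_to_cam" (4x4, takes a point from world to camera coordinates). Camera axes: x right, y up, looking along -z (the intrinsics and any distortion apply to the point x, -y, -z); pixel columns grow to the right and rows downward; lengths in m; the calibration is good to about 2 mm. A picture is of the moment at which its call begins. There is no depth.
- close_job(): hands the job in, once; it reports no verdict.
The state is a dict: "time_s": time; "q": joint angles; "qvel": joint speeds; "joint_efforts": joint torques, N m; "position": TCP position; "tool_rot": TCP orientation; "ft_force": force on the tool from outside, world axes, zero at the start; "wrist_torque": the same for the moment, N m; "grip_width": finger opening in m.
Only numpy, scipy, OpenCV 4.12 (cv2) and the standard library are available. Lean on these libraries where they do the work, as an engineer would, in place of code of your own. Each camera call takes 0.05 s, during which the arm holds its last target. There are 200 camera calls.

### The job

First push the half-open utensil drawer fully shut, so that it no longer stands over the stone slab set into the counter; then gently push the paella pan along the counter until its whole base stands on that slab. Only push, with the fingertips or the outside of the fingers: do not lift, tip or carry the pan, and leave the blue cazuela and everything else on the counter where it stands.

Things in the scene. Friction and masses are not known exactly. Their poses are not given: they have to be found in the camera images.
- drawer (a joint): opening of the left drawer of the low unit at the back of the counter, in m: 0 is fully shut (a firm stop, white front flush with the unit's front); it starts at 0.11 to 0.15. It slides level along the unit's x axis, needs about 2 N to move and stays where it is left. A steel fish slice and a wooden spoon lie loose in it.
- drawer_pull (a point): middle of the nose of the cup pull on the left drawer, 66 mm above the counter, 22 mm out (towards the robot) from the drawer's front; moves with it. The pull is 84 mm wide, its nose spans heights 55 to 76 mm. The front is 260 mm wide, from 16 to 90 mm above the counter, centred behind this point; pushing on the pull or on the bare front beside it shuts the drawer.
- unit: fixed low drawer unit, 110 mm high, 360 deep (x), 610 wide (y from -460 to +150). Origin on the counter in the plane of the unit's front, under the middle of the left drawer; its x axis points into the unit, away from the robot. Spice jars and plates stand on it from 170 mm behind its front. A like drawer with its own pull, shut, fills its right (-y) part.
- slab: square pale stone slab, 200 x 200 mm, let flush into the counter (no step). Origin at its centre on the counter's surface, axes parallel to its edges and to the unit's; the centre is 170 to 180 mm in front of the unit's front and up to 20 mm to either side of the drawer's middle. The open drawer hangs over its far part.
- paella_pan: dark enamelled paella pan, 0.4 to 0.8 kg: flat base 165 mm across, wall 3 mm, flaring to a rim 200 across at 40 height, open on top. Origin at the centre of its underside, z up. Loop handles on its own +x and -x sides reach 135 mm from the centre, 70 wide, 31 to 46 high; at the start they point roughly to and from the robot. Starts left or right of the slab.
- cazuela: bystander: round blue glazed clay dish, 160 mm across, 45 mm high, with two small lugs (180 mm over them); on the other side of the slab from the pan. Origin at the centre of its underside, as for all the following.
- amber_jar: bystander: amber glass jar with a cork lid, 76 mm across, 120 mm high
- salt_pot: bystander: white lidded salt pot, 46 mm across, 53 mm high, close to the unit's front left of the left drawer
- paprika_tin: bystander: plain steel tin, 44 mm across, 62 mm high, close to the unit's front right of the left drawer
- pepper_mill: bystander: dark wooden pepper mill, 58 mm across, 162 mm high
- mortar: bystander: white mortar, 100 mm across, 70 mm high, its pestle leaning over the rim to 113 mm height

How it is judged (in metres and radians):
On the way, in this order (a step that is already met when the one before it is completed fails the run):
1. the left drawer is pushed fully shut (value of joint drawer below 0.006 m), for 0.1 s.
2. the pan's whole base stands on the slab (x of paella_pan in the frame of slab between -0.018 and 0.018 m and y of paella_pan in the frame of slab between -0.018 and 0.018 m and height (world z) of paella_pan below 0.004 m and angle between paella_pan's own z axis and vertical below 0.04 rad), for 0.2 s.
At the end, for the whole second after the job is handed in: The drawer is shut to within 6 mm, the pan stands flat and at rest with its centre within 18 mm of the slab's centre along both of the slab's axes (so the whole base is on the stone), and no bystander has moved more than 20 mm (all of step 2 and value of joint drawer below 0.006 m and linear speed of paella_pan below 0.01 m/s and distance of each of cazuela, amber_jar, salt_pot, paprika_tin, pepper_mill, mortar from where it was at the start of the episode below 0.02 m); the robot touches nothing.
It fails at once if the pan is lifted or tipped (base 12 mm up, or tilted 0.2 rad) (height (world z) of paella_pan above 0.012 m or angle between paella_pan's own z axis and vertical above 0.2 rad).
It fails at once if the pan is knocked along faster than 0.5 m/s (linear speed of paella_pan above 0.5 m/s).
It fails at once if a bystander is moved more than 20 mm (distance of any of cazuela, amber_jar, salt_pot, paprika_tin, pepper_mill, mortar from where it was at the start of the episode above 0.02 m).
It also fails if it takes over 51 s, if anything falls off the work surface, if the arm or the gripper's body presses on something with over 40 N, if the wrist force passes 120 N, or if a joint passes its speed limit or range.

## Working session

There is one attempt and no reset: what is moved stays moved. The work goes in short steps, Python scripts to look and compute and a shell command to move; the robot and the scene stay as the last step left them, time stands still between calls to the robot, and variables do not carry over. Pictures are saved under pics/ and viewed, about 8 in all and at most 12, crops included, and the job is handed in when it is done.

```bash
mkdir -p pics
cat > h.py <<'E'
from rig import *
import numpy as np, cv2
def cam(n):
    d=get_image(n); return d
def K(d):
    h=d["frame"].shape[0]; f=h/2/np.tan(np.radians(d["fov_y"])/2); return f
def px2w(d,u,v,z):
    f=K(d); M=np.array(d["world_to_cam"])
    x=(u-d["cx"])/f; y=(v-d["cy"])/f
    a,b=x,y
    for _ in range(30):
        s=1+d["k1"]*(a*a+b*b); a,b=x/s,y/s
    R=M[:3,:3]; c=-R.T@M[:3,3]; r=R.T@np.array([a,-b,-1])
    return c+r*(z-c[2])/r[2]
def w2px(d,p):
    M=np.array(d["world_to_cam"]); q=M[:3,:3]@np.asarray(p)+M[:3,3]
    a,b=q[0]/-q[2],-q[1]/-q[2]; s=1+d["k1"]*(a*a+b*b); f=K(d)
    return np.array([d["cx"]+f*a*s,d["cy"]+f*b*s])
def save(d,n,s=1.4): cv2.imwrite("pics/"+n,cv2.resize(d["frame"][:,:,::-1],None,fx=s,fy=s,interpolation=cv2.INTER_CUBIC))
E
python3 - <<'E'
from h import *
import pickle
for n in("top","scene"):
    d=cam(n); save(d,n+"0.png"); pickle.dump(d,open(n+"0.pkl","wb")); print(n,d["fov_y"],d["k1"],np.round(d["world_to_cam"],3).tolist())
s=observe(); print(s["position"],s["tool_rot"],s["ft_force"],s["time_s"])
E
```

```text
top 46.21477333864313 -0.08549547939787874 [[0.014, -1.0, -0.001, -0.006], [0.991, 0.014, 0.132, -0.567], [-0.132, -0.003, 0.991, -1.461], [0.0, 0.0, 0.0, 1.0]]
scene 48.65414971185743 -0.1559616634326283 [[0.921, -0.39, 0.009, -0.551], [0.23, 0.561, 0.795, -0.184], [-0.315, -0.73, 0.606, -1.477], [0.0, 0.0, 0.0, 1.0]]
[ 0.18589415 -0.51737237  0.24478805] [[ 3.38023514e-01 -9.41137654e-01 -1.42897330e-04]
 [-9.41136800e-01 -3.38023405e-01  1.30461390e-03]
 [-1.27612391e-03 -3.06504238e-04 -9.99999139e-01]] [ 0.02642711 -0.7756213   0.03043241] 0.1
```

View pics/top0.png

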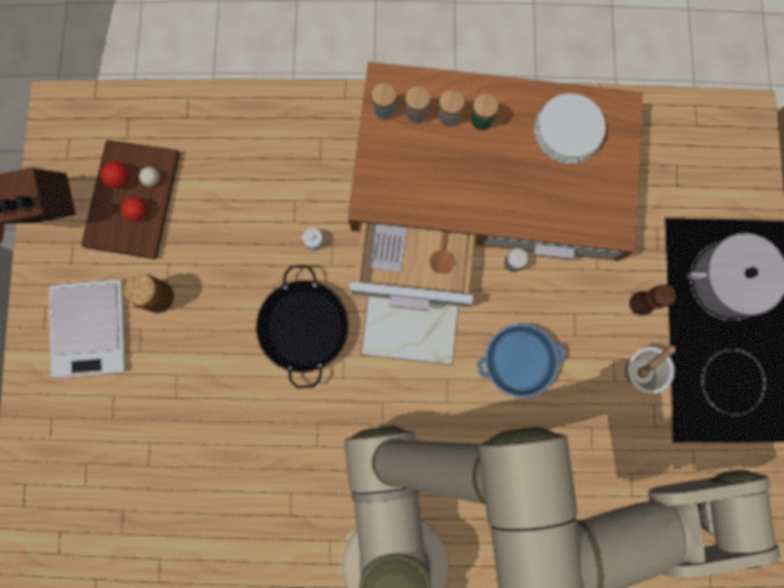

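View pics/scene0.png

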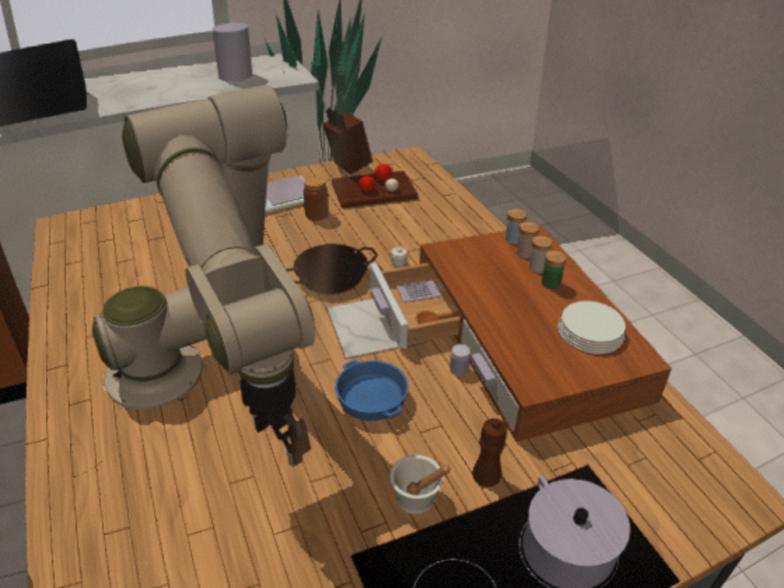

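The top view shows the open drawer, with its front at about (412,293) and the pull at (410,303). The slab's near edge runs (362,355)–(453,362), the pan is at (302,325) and the cazuela at (522,360). I'll enlarge this area to measure.

Run:
```python
from h import *
import pickle
d=pickle.load(open("top0.pkl","rb")); c=d["frame"][150:300,175:375]
cv2.imwrite("pics/crop0.png",cv2.resize(c[:,:,::-1],None,fx=4,fy=4,interpolation=cv2.INTER_CUBIC))
```

```text
(no output)
```

View pics/crop0.png

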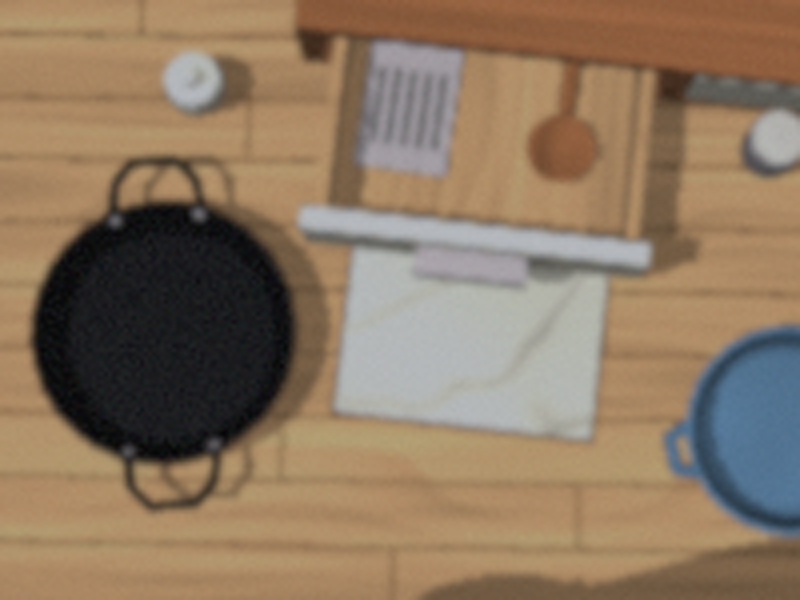

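The crop shows the slab's near corners at (335,412) and (592,439), and its left edge running up to (352,250). The pan rim spans columns 33–294 and rows 203–461, the drawer front's top runs (300,208)–(652,242), and the pull's nose ends at about (412,278)–(526,287).

Run:
```python
from h import *
import pickle
d=pickle.load(open("top0.pkl","rb"))
P=lambda u,v,z:px2w(d,175+(u+.5)/4-.5,150+(v+.5)/4-.5,z)
A,B,C=P(335,412,0),P(592,439,0),P(352,250,0)
A2,B2=A[:2],B[:2]
print("slab",A,B,C,"len",np.linalg.norm(B-A))
e=(A2-B2)/np.linalg.norm(A2-B2); ux=np.array([e[1],-e[0]]); 
yaw=np.arctan2(ux[1],ux[0]); l=(C-A)[:2]; print("yaw near edge",np.degrees(yaw),"left edge",np.degrees(np.arctan2(l[1],l[0])))
U1,U2=P(298,28,.11)[:2],P(800,85,.11)[:2]; w=U1-U2; print("unit front",U1,U2,"yaw",np.degrees(np.arctan2(-w[0],w[1])))
F1,F2=P(300,208,.09)[:2],P(652,242,.09)[:2];w=F1-F2; print("drawer back-top edge",F1,F2,np.linalg.norm(w),"yaw",np.degrees(np.arctan2(-w[0],w[1])))
print("pull nose",P(412,278,.07),P(526,287,.07))
ys=np.array([P(33,332,.04),P(294,332,.04),P(164,203,.04),P(164,461,.04)]);print("pan",ys, ys[:2].mean(0),ys[2:].mean(0))
print("handles",P(155,158,.046),P(172,508,.03), "base left/right?")
sc=(A2+B2)/2+ux*.1; print("slab centre",sc)
print("caz", P(668,450,.03),P(690,430,.045)); print("salt",P(193,80,.053),"tin",P(780,138,.062))
for n,u,v in(("jar",),) if 0 else []:pass
```

```text
slab [0.45368173 0.08022909 0.        ] [ 0.43558754 -0.1186156   0.        ] [0.58032533 0.06955392 0.        ] len 0.19966624934469387
yaw near edge -5.199403742924845 left edge -4.818240626152836
unit front [0.72969454 0.10758584] [ 0.69219268 -0.26245835] yaw -5.786841814725418
drawer back-top edge [0.59855774 0.10433782] [ 0.5768545  -0.15530834] 0.2605516421067921 yaw -4.778117456552011
pull nose [0.55019327 0.0212246  0.07      ] [ 0.54463218 -0.06363647  0.07      ]
pan [[0.50855123 0.30891302 0.04      ]
 [0.51149868 0.11036816 0.04      ]
 [0.60904808 0.21222903 0.04      ]
 [0.41265285 0.20601322 0.04      ]] [0.51002495 0.20964059 0.04      ] [0.51085047 0.20912113 0.04      ]
handles [0.64280266 0.21942892 0.046     ] [0.37767388 0.20030144 0.03      ] base left/right?
slab centre [ 0.54422317 -0.02825548]
caz [ 0.42667779 -0.17395014  0.03      ] [ 0.44126844 -0.18876027  0.045     ]
salt [0.70247508 0.19134726 0.053     ] tin [ 0.66188049 -0.25556564  0.062     ]
```

```bash
python3 -m crank '[0,0,0.071,0.019,0.0313,0,0, 0,0,0.071,0.019,0.0313,0,0, 0,0,0.071,0.019,0.0313,0,0, 0,0,0.071,0.019,0.0313,0,0, 0,0,0.071,0.019,0.0313,0,0, 0,0,0.071,0.019,0.0313,0,0, 0,0,0.071,0.019,0.0313,0,0, 0,0,0.071,0.019,0.0313,0,0, 0,0,0.071,0.019,0.0313,0,0, 0,0,0.071,0.019,0.0313,0,0, 0,0,0.071,0.019,0.0313,0,0, 0,0,0.071,0.019,0.0313,0,0, 0,0,0.071,0.019,0.0313,0,0, 0,0,0.071,0.019,0.0313,0,0, 0,0,0.071,0.019,0.0313,0,0, 0,0,0.071,0.019,0.0313,0,0, 0,0,0,0,0,0,0, 0,0,0,0,0,0,0]'
```

```text
time_s: 1.9
position: [0.4898, -0.0164, 0.2449]
tool_rot: [[0.996, -0.089, -0.001], [-0.089, -0.996, 0.0], [-0.001, 0.0, -1.0]]
ft_force: [-1.2, -0.3, 0.7]
grip_width: 0.0
```

```bash
python3 -m crank '[0,0,0,0,0,-0.029,0, 0,0,0,0,0,-0.029,0, 0,0,0,0,0,-0.029,0, 0,0,0,0,0,-0.029,0, 0,0,0,0,0,-0.029,0, 0,0,0,0,0,-0.028,0, 0,0,0,0,0,0,0, 0,0,0,0,0,0,0]'
python3 - <<'E'
from h import *
d=cam("scene"); c=d["frame"][150:300,175:375]
cv2.imwrite("pics/s1.png",cv2.resize(c[:,:,::-1],None,fx=4,fy=4,interpolation=cv2.INTER_CUBIC))
E
```

```text
time_s: 2.7
position: [0.4899, -0.0176, 0.0729]
tool_rot: [[0.996, -0.091, -0.0], [-0.091, -0.996, -0.0], [-0.0, 0.0, -1.0]]
ft_force: [0.8, 0.7, 0.4]
grip_width: 0.0001
```

View pics/s1.png

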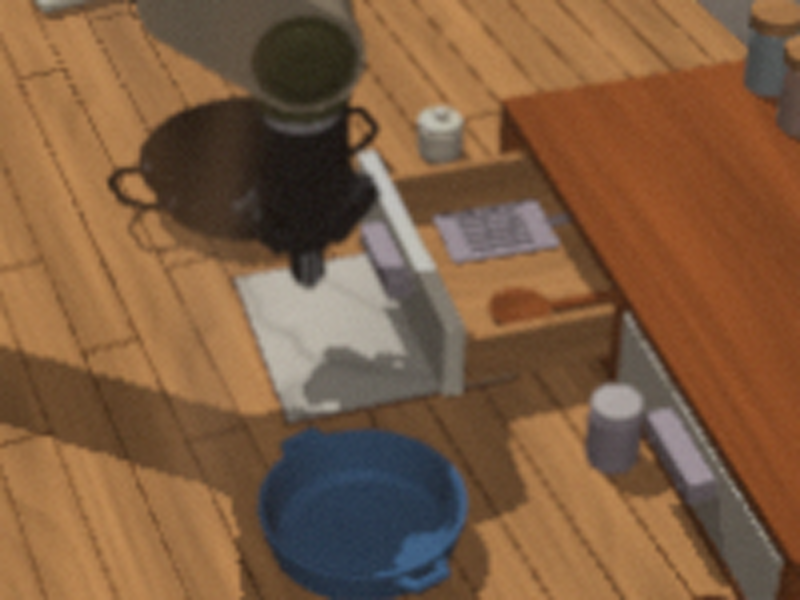

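The shut gripper's knuckles stick out along the jaw axis at about the height of the drawer front (crop, around (375,190)). I'll back off and turn 90° so the narrow side faces the pull.

```bash
python3 -m crank '[0,0,0.143,-0.002,0,0,0, 0,0,0.143,-0.002,0,0,0, 0,0,0.143,-0.002,0,0,0, 0,0,0.143,-0.002,0,0,0, 0,0,0.143,-0.002,0,0,0, 0,0,0.143,-0.002,0,0,0, 0,0,0.143,-0.002,0,0,0, 0,0,0.143,-0.002,0,0,0, 0,0,0.143,-0.002,0,0,0, 0,0,0.143,-0.002,0,0,0, 0,0,0.143,-0.002,0,0,0, 0,0,0,0,0,0,0, 0,0,0,0,0,0,0]'
```

```text
time_s: 4.05
position: [0.4684, -0.0171, 0.0734]
tool_rot: [[0.092, 0.996, 0.002], [0.996, -0.092, -0.001], [-0.0, 0.002, -1.0]]
ft_force: [0.5, -0.5, 0.5]
grip_width: 0.0
```

```bash
python3 -m crank '[0,0,0,0.01,-0.0009,0,0, 0,0,0,0.01,-0.0009,0,0, 0,0,0,0.01,-0.0009,0,0, 0,0,0,0.01,-0.0009,0,0, 0,0,0,0.01,-0.0009,0,0, 0,0,0,0.01,-0.0009,0,0, 0,0,0,0.01,-0.0009,0,0, 0,0,0,0.01,-0.0009,0,0, 0,0,0,0.01,-0.0009,0,0, 0,0,0,0.01,-0.0009,0,0, 0,0,0,0.01,-0.0009,0,0, 0,0,0,0.01,-0.0009,0,0, 0,0,0,0.01,-0.0009,0,0, 0,0,0,0.01,-0.0009,0,0, 0,0,0,0.01,-0.0009,0,0, 0,0,0,0.01,-0.0009,0,0, 0,0,0,0.01,-0.0009,0,0]'; python3 -m crank '[0,0,0,0.01,-0.0009,0,0, 0,0,0,0.005,-0.0005,0,0, 0,0,0,0.005,-0.0005,0,0]';python3 -m crank '[0,0,0,0.005,-0.0005,0,0, 0,0,0,0,0,0,0]';python3 -m crank '[0,0,0,0.004,-0.0004,0,0, 0,0,0,0,0,0,0]'
```

```text
time_s: 5.75
position: [0.6386, -0.0324, 0.0722]
tool_rot: [[0.088, 0.996, -0.0], [0.996, -0.088, -0.0], [-0.0, -0.0, -1.0]]
ft_force: [-3.0, -1.7, -0.1]
grip_width: 0.0002
time_s: 6.05
position: [0.6583, -0.034, 0.0723]
tool_rot: [[0.088, 0.996, -0.0], [0.996, -0.088, -0.0], [-0.0, -0.0, -1.0]]
ft_force: [-2.9, -0.9, 0.2]
grip_width: -0.0001
time_s: 6.25
position: [0.6637, -0.0345, 0.0724]
tool_rot: [[0.088, 0.996, 0.001], [0.996, -0.088, 0.0], [0.0, 0.001, -1.0]]
ft_force: [-0.9, -0.0, -0.0]
grip_width: 0.0
time_s: 6.45
position: [0.6674, -0.0348, 0.0724]
tool_rot: [[0.088, 0.996, 0.001], [0.996, -0.088, 0.0], [0.0, 0.001, -1.0]]
ft_force: [-0.1, 0.0, -0.3]
grip_width: -0.0
```

```bash
for i in 1; do python3 -m crank '[0,0,0,0.005,-0.0005,0,0, 0,0,0,0.003,-0.0003,0,0]';python3 -m crank '[0,0,0,0.004,-0.0004,0,0]'; python3 -m crank '[0,0,0,0.003,-0.0003,0,0]';python3 -m crank '[0,0,0,0.003,-0.0003,0,0]'; done | grep -E 'pos|force'
```

```text
position: [0.6752, -0.0356, 0.0724]
ft_force: [-2.1, 0.9, 0.9]
position: [0.6791, -0.036, 0.0724]
ft_force: [-2.5, 0.5, 0.3]
position: [0.6823, -0.0363, 0.0724]
ft_force: [-1.9, 1.2, 1.9]
position: [0.6826, -0.0363, 0.0723]
ft_force: [-26.4, 1.6, 15.2]
```

```bash
python3 -m crank '[0,0,0,0,0,0,0, 0,0,0,-0.02,0.002,0,0, 0,0,0,-0.04,0.004,0,0, 0,0,0,-0.01,0.001,0.04,0, 0,0,0,-0.01,0,0.045,0, 0,0,0,-0.01,0,0.045,0, 0,0,-0.1337,-0.01,0.037,0,100, 0,0,-0.1337,-0.01,0.037,0,100, 0,0,-0.1337,-0.01,0.037,0,100, 0,0,-0.1337,-0.01,0.037,0,100, 0,0,-0.1337,-0.01,0.037,0,100, 0,0,-0.1337,-0.01,0.037,0,100, 0,0,-0.1337,-0.01,0.037,0,100, 0,0,-0.1337,-0.01,0.037,0,100, 0,0,-0.1337,-0.01,0.037,0,100, 0,0,-0.1337,-0.01,0.037,0,100, 0,0,0,0,0,0,100, 0,0,0,0,0,0,100]'
python3 - <<'E'
from h import *
import pickle
d=cam("top"); pickle.dump(d,open("top2.pkl","wb"));c=d["frame"][150:300,175:375]
cv2.imwrite("pics/t2.png",cv2.resize(c[:,:,::-1],None,fx=4,fy=4,interpolation=cv2.INTER_CUBIC))
E
```

```text
time_s: 8.75
position: [0.495, 0.3408, 0.2023]
tool_rot: [[0.989, 0.148, 0.001], [0.148, -0.989, -0.0], [0.001, 0.0, -1.0]]
ft_force: [-0.2, 0.3, -0.5]
grip_width: 0.0854
```

View pics/t2.png

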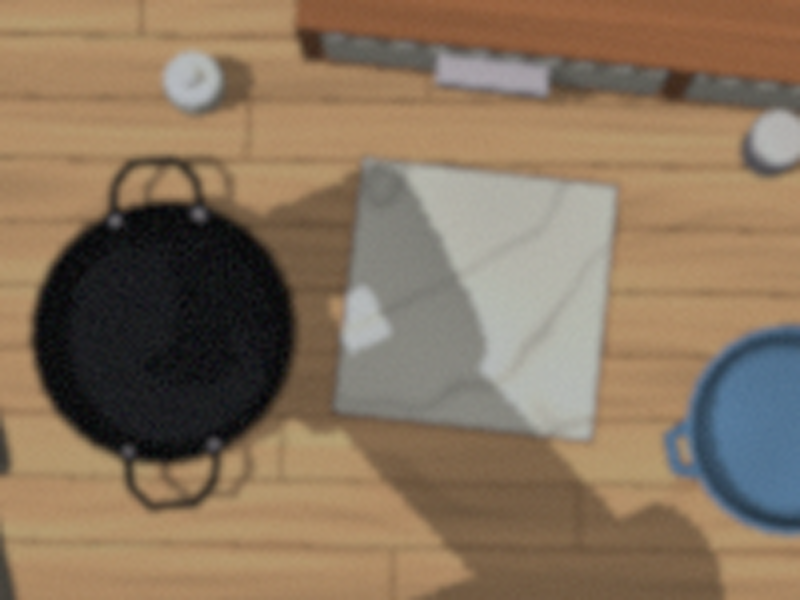

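The drawer is flush with the unit and the whole slab shows, with corners at (335,412), (592,439), (618,186) and (364,158). The pan hasn't moved.

```bash
python3 - <<'E'
from h import *
import pickle
d=pickle.load(open("top2.pkl","rb"))
P=lambda u,v,z:px2w(d,175+(u+.5)/4-.5,150+(v+.5)/4-.5,z)
c=np.array([P(*p,0) for p in((335,412),(592,439),(618,186),(364,158))]);print(c,c.mean(0))
p=P(492,95,.066);print("pull nose",p)
E
python3 -m crank '[0,0,0,0,0.002,-0.03,100, 0,0,0,0,0.002,-0.03,100, 0,0,0,0,0.002,-0.03,100, 0,0,0,0,0.002,-0.03,100, 0,0,0,0,0.002,-0.03,100, 0,0,0,0,0,-0.03,100, 0,0,0,0,0,0,100, 0,0,0,0,0,0,100]'
```

```text
[[ 0.45368173  0.08022909  0.        ]
 [ 0.43558754 -0.1186156   0.        ]
 [ 0.63397865 -0.13825076  0.        ]
 [ 0.65349581  0.06157904  0.        ]] [ 0.54418593 -0.02876456  0.        ]
pull nose [ 0.69089728 -0.03695649  0.066     ]
time_s: 9.6
position: [0.4958, 0.3496, 0.023]
tool_rot: [[0.989, 0.145, 0.0], [0.145, -0.989, 0.0], [0.0, -0.0, -1.0]]
ft_force: [0.1, 0.8, 0.4]
grip_width: 0.0852
```

```bash
python3 -m crank '[0,0,0,-0.003,0,0,100, 0,0,0,-0.003,0,0,100, 0,0,0,0.0014,-0.0099,0,100, 0,0,0,0.0014,-0.0099,0,100, 0,0,0,0.0014,-0.0099,0,100, 0,0,0,0.0014,-0.0099,0,100, 0,0,0,0.0014,-0.0099,0,100, 0,0,0,0.0014,-0.0099,0,100, 0,0,0,0.0014,-0.0099,0,100, 0,0,0,0.0014,-0.0099,0,100, 0,0,0,0.0014,-0.0099,0,100, 0,0,0,0.0014,-0.0099,0,100, 0,0,0,0.0014,-0.0099,0,100]'
python3 - <<'E'
from h import *
import pickle
d=cam("top"); c=d["frame"][150:300,155:355]
cv2.imwrite("pics/t3.png",cv2.resize(c[:,:,::-1],None,fx=4,fy=4,interpolation=cv2.INTER_CUBIC))
E
```

```text
time_s: 10.9
position: [0.5044, 0.2406, 0.0223]
tool_rot: [[0.989, 0.146, -0.0], [0.146, -0.989, 0.0], [-0.0, -0.0, -1.0]]
ft_force: [-0.9, 3.3, 0.6]
grip_width: 0.0859
```

View pics/t3.png

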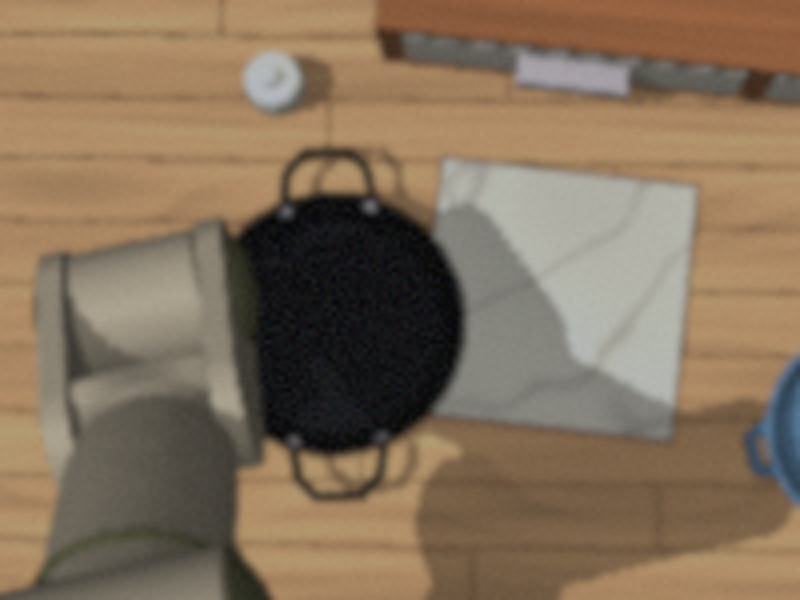

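The pan is moving straight. Its rim now reaches column 465 and rows 195–452, so the centre is at about (334,323).

Run:
```python
from h import *
import pickle
d=pickle.load(open("top2.pkl","rb"))
P=lambda u,v,z:px2w(d,155+(u+.5)/4-.5,150+(v+.5)/4-.5,z)
r=P(465,323,.04); t=P(334,195,.04); b=P(334,452,.04)
c=np.array([(t+b)[0]/2, r[1]+.1]); print(r,t,b,c, (t-b)[0]); print("to go",np.array([.5442,-.0286])-c,"offset",c-observe()["position"][:2])
```

```text
[0.51932526 0.0415954  0.04      ] [0.61615961 0.14346094 0.04      ] [0.42048417 0.13838739 0.04      ] [0.51832189 0.1415954 ] 0.19567543817014416
to go [ 0.02587811 -0.1701954 ] offset [ 0.01367856 -0.09767605]
```

```bash
python3 -m crank '[0,0,0,0.0015,-0.01,0,100, 0,0,0,0.0015,-0.01,0,100, 0,0,0,0.0015,-0.01,0,100, 0,0,0,0.0015,-0.01,0,100, 0,0,0,0.0015,-0.01,0,100, 0,0,0,0.0015,-0.01,0,100, 0,0,0,0.0015,-0.01,0,100, 0,0,0,0.0015,-0.01,0,100, 0,0,0,0.0015,-0.01,0,100, 0,0,0,0.0015,-0.01,0,100, 0,0,0,0.0015,-0.01,0,100, 0,0,0,0.0015,-0.01,0,100, 0,0,0,0.0015,-0.01,0,100, 0,0,0,0.0015,-0.01,0,100, 0,0,0,0.0015,-0.01,0,100, 0,0,0,0.0008,-0.005,0,100, 0,0,0,0.0008,-0.005,0,100, 0,0,0,0.0008,-0.005,0,100, 0,0,0,0,0,0,100]'
python3 - <<'E'
from h import *
import pickle
d=cam("top"); c=d["frame"][150:300,175:375]; pickle.dump(d,open("top4.pkl","wb"))
cv2.imwrite("pics/t4.png",cv2.resize(c[:,:,::-1],None,fx=4,fy=4,interpolation=cv2.INTER_CUBIC))
E
```

```text
time_s: 12.85
position: [0.5294, 0.0757, 0.0223]
tool_rot: [[0.989, 0.145, 0.0], [0.145, -0.989, -0.001], [0.0, 0.001, -1.0]]
ft_force: [-1.5, 0.2, 0.2]
grip_width: 0.0852
```

View pics/t4.png

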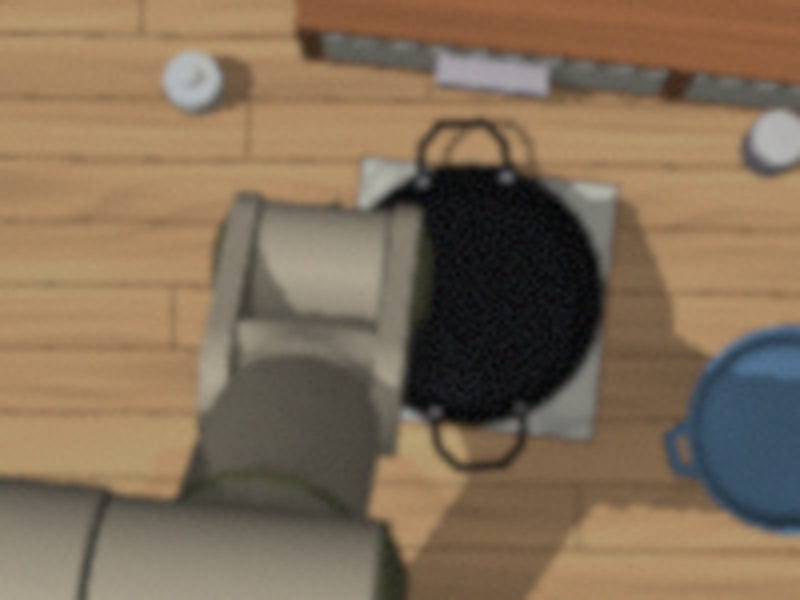

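```bash
python3 - <<'E'
from h import *
import pickle
d=pickle.load(open("top4.pkl","rb"))
P=lambda u,v,z:px2w(d,175+(u+.5)/4-.5,150+(v+.5)/4-.5,z)
r=P(603,295,.04); t=P(472,166,.04); b=P(472,424,.04)
c=np.array([(t+b)[0]/2, r[1]+.1]); print(c,"to go",np.array([.5442,-.0286])-c)
E
python3 -m crank '[0,0,0,0.0004,-0.003,0,100, 0,0,0,0,-0.002,0,100, 0,0,0,0,0,0,100, 0,0,0,-0.001,0.008,0,100, 0,0,0,-0.004,0.03,0,100, 0,0,0,-0.004,0.03,0,100, 0,0,0,-0.004,0.04,0.02,100, 0,0,0,0,0.03,0.04,100, 0,0,0,-0.02,0.04,0.045,100, 0,0,0,-0.03,0.04,0.045,100, 0,0,0,-0.03,0.04,0.03,100, 0,0,0,-0.03,0.04,0,100, 0,0,0,0,0,0,100, 0,0,0,0,0,0,100]'
python3 - <<'E'
from h import *
import pickle
d=cam("top"); c=d["frame"][150:300,175:375]; pickle.dump(d,open("top5.pkl","wb"))
cv2.imwrite("pics/t5.png",cv2.resize(c[:,:,::-1],None,fx=4,fy=4,interpolation=cv2.INTER_CUBIC))
E
```

```text
[ 0.54241625 -0.02341672] to go [ 0.00178375 -0.00518328]
time_s: 14.3
position: [0.422, 0.3458, 0.1771]
tool_rot: [[0.989, 0.148, 0.001], [0.148, -0.989, -0.0], [0.0, 0.0, -1.0]]
ft_force: [0.3, -0.7, -0.3]
grip_width: 0.0854
```

View pics/t5.png

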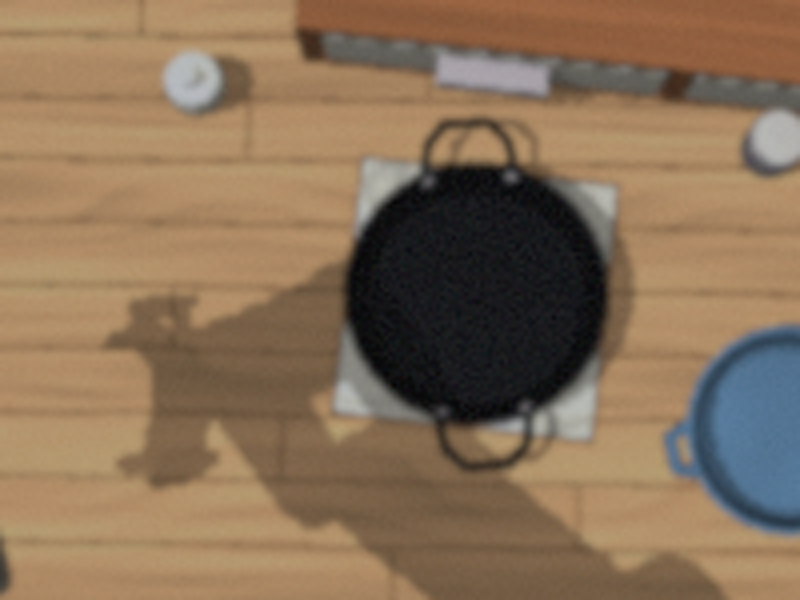

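The pan's rim spans columns 347–608 and rows 165–424, centred on the slab. The salt pot, tin and cazuela are at the same pixels as at the start. I'll do a last numeric check, then hand in.

Run:
```python
from h import *
import pickle
d=pickle.load(open("top5.pkl","rb"))
P=lambda u,v,z:px2w(d,175+(u+.5)/4-.5,150+(v+.5)/4-.5,z)
c=(P(347,295,.04)+P(608,295,.04)+P(477,165,.04)+P(477,424,.04))[:2]/4
e=c-np.array([.5442,-.0287]); print("pan",c,"err",e); 
if abs(e).max()<.009: print(close_job())
```

```text
pan [ 0.54224559 -0.02800332] err [-0.00195441  0.00069668]
the job is handed in; nothing more can be done
None
```

I pushed the drawer shut by its cup pull, using the closed fingertips. I then pushed the pan about 0.24 m onto the slab at about 0.1 m/s, using the open fingers, and drew the arm clear. The job was handed in at about 14.4 s on the robot's clock, and it reported no verdict.

- **Drawer:** it met a firm stop (26 N in a single reading) within 1 mm of where I expected fully shut to be. The pictures after that show its front flush with the unit.
- **Pan:** in the last top picture its centre is about 2 mm (x) and 1 mm (y) from the slab's centre, against the 18 mm allowed. I saw no sign of it lifting or tipping.
- **Bystanders:** the salt pot, paprika tin and visible part of the cazuela looked unmoved, judged by eye. The amber jar, pepper mill and mortar were outside the last crop, so I did not re-check them; the arm passed well above the mill and mortar and kept well clear of the jar.

No check failed. One thing needed mending: the gripper's knuckles would have fouled the drawer front, so I backed off and turned it 90° before pushing.

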